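# Push-fit the mist riser and open its feed

## Robot

A 6-joint arm with a two-finger parallel gripper is mounted at the origin on the work surface. World frame = base frame: x ahead of the robot, y to its left, z up, the work surface at z = 0. Lengths are in m, angles in rad, forces in N, time in s.
With the tool pointing down it reaches from about 0.225 to 0.875 m from the base axis. Payload 3.4 kg.
Tool frame: the origin (TCP) lies at the very end of the fingers, on their centre line; the grasp point (between the pads) lies 19 mm behind it; z points along the fingers, y is the direction in which the jaws open and shut (so a half turn about z gives the same grasp; the last joint's range is limited). The gripper opens to 85 mm and grips with 20 to 120 N. Pads are 22 mm wide; open, the fingers measure 114 mm over their backs; the gripper's body (76 mm by 85 mm) begins 54 mm behind the grasp point. The pads swing forward as they close: fully open they stand 13 mm farther back than shut.
Start: joints at [-0.121, 0.276, 1.505, -0, 1.361, -0.121], TCP at [0.575, -0, 0.231] pointing down, gripper open.
Joint ranges: [-2.89, 2.89], [-0.75, 2.08], [0.22, 2.7], [-1.18, 4.32], [0.11, 2.71], [-2.7, 2.7]. Speed limits (rad/s): [2.57, 2.57, 3.14, 3.14, 3.14, 3.14].

## Interface

Orientations are given as a unit quaternion [w, x, y, z].
In Python, from rig import manip, viewer, job gives the robot as it stands.
- The arm moves only by the shell command python3 -m crank 'ROWS' [OPENING] [FORCE]. ROWS is JSON, a list of rows, each a list of 6 numbers: the shift along the tool's x, y, z in m, then the turn, a rotation vector about the tool's x, y, z in degrees. In form: [[dx, dy, dz, rx, ry, rz], ...]. A call has 1 to 20 rows; each row is the pose to reach, as a shift and turn from the pose measured when the call began, along the tool's axes at that moment; what a row does not reach only later rows make up. A row lasts 1/8 s, in which the tool goes at most 62.5 mm and 10.7 degrees, less where a joint would pass 70% of its speed; a pose out of reach is approached as far as the arm can. A call with a gripper value outside its range is refused whole. OPENING is the opening, from 0 (shut) to 1 (fully open), set as the call begins (- or left out, the last holds). The fingers move at their own pace and stop on an object; FORCE is the grip in N (left out, the last holds). Time passes only in rows, so rows that repeat a pose let the fingers close. It gives the time, the measured TCP pose, the force and the opening at its end, in the units of the state.
- manip.get_state(): the state, without advancing time (a new reading comes with each control period).
- viewer.get_image(name): name is "scene" or "side" or "wrist"; returns a dict with "frame" (400x640x3 uint8, blue, green, red), "range_z" (400x640 float32, m along the optical axis (not along the pixel's ray), 0 where there is no reading), "intrinsics" (3x3 intrinsics, pixels), "world_from_camera" (4x4, takes a point from camera to world coordinates); the wrist camera has in their place "mount" (4x4, takes a point from camera to tool coordinates, whose origin is the TCP and whose axes are the flange's). Camera axes: x right, y up, looking along -z (the intrinsics and any distortion apply to the point x, -y, -z); pixel columns grow to the right and rows downward; lengths in m; the calibration is good to about 2 mm. The wrist camera is an equidistant fisheye: a pixel r from the principal point sees the ray r / f radians off the axis. A picture is of the moment at which its call begins: read the wrist's pose just before it.
- job.sign_off(): hands the job in, once; it reports no verdict.
The state is a dict: "clock": time; "qpos": joint angles; "qd": joint speeds; "effort": joint torques, N m; "position": TCP position; "ee_rot": TCP orientation; "contact_force": force on the tool from outside, world axes, zero at the start; "moment": the same for the moment, N m; "width": finger opening in m.
Only numpy, scipy, OpenCV 4.12 (cv2) and the standard library are available. Lean on these libraries where they do the work, as an engineer would, in place of code of your own. Each camera call takes 0.05 s, during which the arm holds its last target. There are 200 camera calls.

## Task

Take the black riser tube with the brass nozzle out of the timber block and push its plain end down into the larger of the two push-fit fittings on the manifold, on past the drag of the seal until you feel it bottom firmly, without forcing it (12 to 15 newtons of push is plenty; never go over 18). Let go of it, then swing the shut-off lever right over to open the feed. Leave the dibber, pots, mister and stone where they are.

Things in the scene. Friction and masses are not known exactly. Their poses are not given: they have to be found in the camera images.
- riser_mid (a point): Centre (half-way up, on the axis) of the loose riser: upright rigid black tube, 20 mm diameter, 130 mm overall, about 80 g; its top 15 mm is a thin brass nozzle, its lower end is plain with a 3 mm lead-in. z runs up along it. Its lower 30 mm stands in a hole of the block. Grip it 20 to 40 mm above this point: lower down, the fingers would meet the fitting and the tube's top the gripper.
- riser_foot (a point): Centre of the riser's plain lower end face, 65 mm below riser_mid; z up along the tube.
- block: Fixed timber block 70 mm (its x) by 180 mm (its y) by 40 mm high, with two upright holes of 22 mm, 30 mm deep, 50 mm either side of its centre along its y. One holds the riser, the other the bamboo dibber; which is which varies. Origin: centre of its underside.
- manifold: Fixed plywood board 100 mm (its x) by 320 mm (its y), 12 mm thick, carrying a low pipe along its y, the two upright fittings (20 mm and 110 mm to the +y side of its centre, either way round) and the shut-off lever (95 mm to the -y side of its centre). Origin: centre of its underside; z up.
- collet_mouth (a point): Centre of the mouth of the larger upright push-fit fitting, 80 mm above the shelf (z up): grey ribbed round body, 38 mm across, 50 mm at the flared rim; within 8 mm a funnel narrows to a bore of 22.4 mm.
- spare_mouth (a point): Centre of the mouth of the smaller fitting (29 mm across, 41 mm at the rim, bore 13 mm, mouth 80 mm above the shelf); the riser does not fit it. Not used.
- tap_tip (a point): Centre of the 26 mm black ball on the end of the shut-off lever, an upright 10 mm steel rod 80 mm long on a grey block. The lever's hinge lies 80 mm from the ball, 34 mm above the shelf, along the manifold's y; the ball swings from leaning to the manifold's -x side (shut) to leaning to its +x side (open).
- tap (a joint): Angle of the shut-off lever: 0 = fully shut (leaning 0.5 rad to the manifold's -x), 1.0 = fully open (leaning 0.5 rad to the manifold's +x). It turns lightly and stays where it is left.
- dibber: Bamboo dibber, 20 mm thick, 172 mm tall, with a thicker head and a pointed foot, standing in the block's other hole. Origin at its foot. Leave alone.
- mister: White plastic plant mister with a grey head and trigger lever, 80 mm across, 170 mm tall. Origin: centre of its underside. Leave alone.
- stone: Rounded grey stone, 76 mm across, 35 mm high. Origin: centre of its underside. Leave alone.
- collet: The larger fitting; origin: centre of its underside. From 16 mm below the mouth a rubber seal drags on the tube with a steady 6 N or so. The tube bottoms on a firm springy stop (about 12 N per mm) 23 to 45 mm below the mouth: this differs each time, is not seen, only felt as resistance rising above the drag. Over 18 N on the stop damages it; 12 to 15 N of push in all seats the tube.

How it is judged:
By the outcome, as a careful person would: the job done as asked, in the order asked, and still so for the second after the job is handed in, with the robot touching nothing.
It also fails if it takes over 72 s, if anything falls off the work surface, if the arm or the gripper's body presses on something with over 40 N, if the wrist force passes 120 N, or if a joint passes its speed limit or range.

## Working session

There is one attempt and no reset: what is moved stays moved. The work goes in short steps, Python scripts to look and compute and a shell command to move; the robot and the scene stay as the last step left them, time stands still between calls to the robot, and variables do not carry over. Pictures are saved under pics/ and viewed, about 8 in all and at most 12, crops included, and the job is handed in when it is done.

```bash
mkdir -p pics; ls
cat > h.py <<'E'
import numpy as np,cv2
from rig import manip,viewer,job
def grab(n,f):
    im=viewer.get_image(n); cv2.imwrite(f'pics/{f}.png',im['frame']); np.savez(f'pics/{f}.npz',**{k:v for k,v in im.items() if v is not None}); return im
def pts(im):
    K=np.array(im['intrinsics']);z=im['range_z'];v,u=np.mgrid[:z.shape[0],:z.shape[1]]
    P=np.stack([(u-K[0,2])/K[0,0]*z,-(v-K[1,2])/K[1,1]*z,-z],-1);T=np.array(im['world_from_camera'])
    W=P@T[:3,:3].T+T[:3,3]; W[z==0]=np.nan; return W
E
python3 - <<'E'
from h import *
a=grab('scene','scene1');b=grab('side','side1')
print(a['intrinsics'],a['world_from_camera'],b['world_from_camera'],[k for k in a])
print(manip.get_state())
E
```

```text
pics
[[379.85593841   0.         323.076343  ]
 [  0.         379.85593841 197.94527753]
 [  0.           0.           1.        ]] [[ 0.58390998 -0.4483217   0.67679893  1.17570401]
 [ 0.81170306  0.33646851 -0.4774171  -0.31596553]
 [-0.01368508  0.82812837  0.56037142  0.56370923]
 [ 0.          0.          0.          1.        ]] [[ 0.88744349  0.30169012 -0.34846395  0.19457721]
 [-0.4604112   0.61562654 -0.63955101 -0.70570872]
 [ 0.02157744  0.72800208  0.68523527  0.93857475]
 [ 0.          0.          0.          1.        ]] ['frame', 'range_z', 'intrinsics', 'world_from_camera']
{'clock': 0.1, 'qpos': array([-1.21008911e-01,  2.76533769e-01,  1.50600240e+00, -3.21491105e-05,
        1.36069399e+00, -1.20999247e-01]), 'qd': array([-6.50403277e-04, -8.38448983e-04, -2.26635359e-03,  7.57438461e-05,
       -6.25484363e-04,  7.19615216e-05]), 'effort': array([ 1.55745878e-03, -4.17697620e+01, -2.46405226e+01, -1.74112388e-04,
        5.80947395e-03,  2.85749664e-07]), 'position': array([5.74532840e-01, 3.47504070e-05, 2.30526705e-01]), 'ee_rot': array([-6.34905087e-04,  7.07107581e-01,  7.07105507e-01, -5.17203612e-04]), 'contact_force': array([-0.58926641, -0.46036074, -0.39707294]), 'moment': array([ 0.00105191, -0.02449073, -0.01161489]), 'width': 0.08550348669170152}
```

View pics/scene1.png

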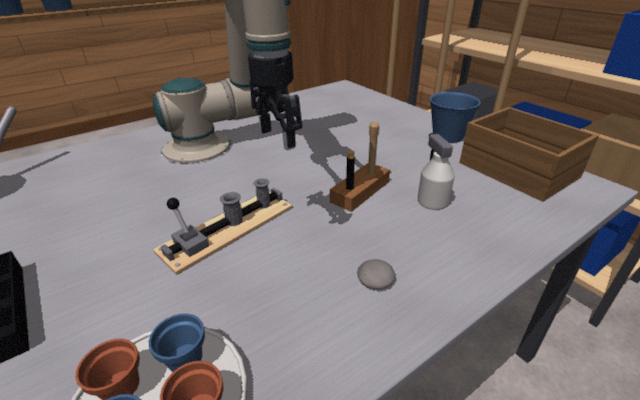

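View pics/side1.png

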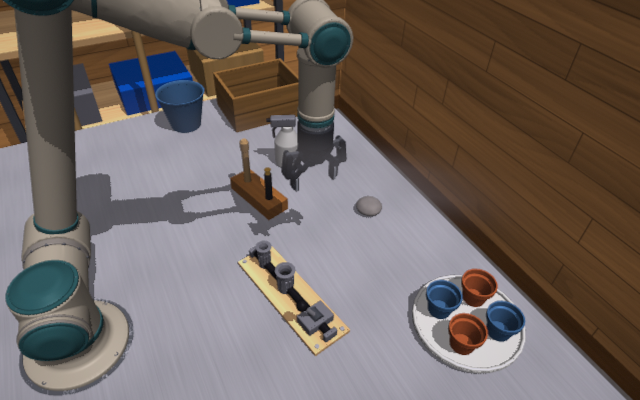

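Scene view: riser (350,170), dibber (373,150), large fitting (232,205), small (262,188), lever ball (173,203), stone (376,275). Side view agrees: riser (268,185), large fitting (285,278).

Run:
```python
from h import *
for n,bx in (('scene',dict(riser=(340,145,360,190),big=(215,188,248,226),small=(250,175,275,208),ball=(163,194,183,212),dib=(364,118,384,178),board=(150,185,300,270),block=(325,160,395,210))),('side',dict(riser=(258,165,280,200),big=(270,258,302,295),small=(250,238,275,268),dib=(236,138,254,185),board=(230,235,352,355),ball=(275,305,305,325)))):
    im=dict(np.load(f'pics/{n}1.npz'));W=pts(im);hsv=cv2.cvtColor(im['frame'],cv2.COLOR_BGR2HSV)
    for k,(a,b,c,d) in bx.items():
        w=W[b:d,a:c].reshape(-1,3);h=hsv[b:d,a:c].reshape(-1,3)
        ok=np.isfinite(w[:,0])
        if k in('big','small'): s=ok&(w[:,2]>.074)&(w[:,2]<.09)
        elif k=='board': s=ok&(w[:,2]>.008)&(w[:,2]<.016)&(h[:,1]>60)
        elif k=='block': s=ok&(w[:,2]>.036)&(w[:,2]<.044)
        elif k=='ball': s=ok&(w[:,2]>.07)
        else: s=ok&(w[:,2]>.06)
        q=w[s]
        if len(q)<4: print(n,k,len(q));continue
        print(n,k,len(q),'med',np.median(q,0).round(4),'min',q.min(0).round(4),'max',q.max(0).round(4),'mid',((q.min(0)+q.max(0))/2).round(4))
        if k in('board','block'):
            r=cv2.minAreaRect((q[:,:2]*1000).astype(np.float32));print('  rect',r)
        if k in('riser','dib'):
            for lo in np.arange(.06,.2,.02):
                t=q[(q[:,2]>lo)&(q[:,2]<lo+.02)]
                if len(t)>3: print('   z',round(lo+.01,3),np.median(t,0).round(4),len(t))
```

```text
scene riser 243 med [0.5516 0.2083 0.1056] min [0.5365 0.2012 0.0604] max [0.5571 0.2226 0.1442] mid [0.5468 0.2119 0.1023]
   z 0.07 [0.5526 0.2071 0.0709] 50
   z 0.09 [0.5522 0.2077 0.09  ] 58
   z 0.11 [0.5525 0.207  0.1104] 54
   z 0.13 [0.5498 0.2087 0.1281] 54
   z 0.15 [0.5461 0.2119 0.1429] 27
scene big 193 med [ 0.4613 -0.0734  0.0821] min [ 0.4393 -0.0968  0.074 ] max [ 0.4893 -0.0501  0.0852] mid [ 0.4643 -0.0735  0.0796]
scene small 128 med [0.4477 0.0153 0.0824] min [ 0.4286 -0.0044  0.0747] max [0.4677 0.0339 0.0854] mid [0.4481 0.0148 0.0801]
scene ball 145 med [ 0.4566 -0.1936  0.1111] min [ 0.4423 -0.2059  0.091 ] max [ 0.4619 -0.1809  0.1205] mid [ 0.4521 -0.1934  0.1058]
scene dib 368 med [0.5257 0.3031 0.1325] min [0.5112 0.2953 0.0602] max [0.5324 0.3179 0.1865] mid [0.5218 0.3066 0.1233]
   z 0.07 [0.5266 0.3036 0.07  ] 47
   z 0.09 [0.5249 0.3038 0.0902] 53
   z 0.11 [0.5255 0.3025 0.1105] 52
   z 0.13 [0.5255 0.3035 0.1309] 53
   z 0.15 [0.5268 0.3021 0.151 ] 55
   z 0.17 [0.5272 0.302  0.1705] 74
   z 0.19 [0.5231 0.306  0.1836] 34
scene board 1865 med [ 0.4
[... 1054 characters left out ...]
63 0.2917 0.0601] max [0.5313 0.3207 0.1825] mid [0.5188 0.3062 0.1213]
   z 0.07 [0.515  0.3014 0.0714] 39
   z 0.09 [0.5174 0.3003 0.0908] 37
   z 0.11 [0.5149 0.3011 0.1097] 39
   z 0.13 [0.5163 0.3006 0.1302] 44
   z 0.15 [0.5158 0.2987 0.1529] 42
   z 0.17 [0.5167 0.2996 0.173 ] 67
   z 0.19 [0.5199 0.3052 0.1814] 13
side board 2485 med [ 0.4487 -0.1087  0.0111] min [ 0.3907 -0.2603  0.008 ] max [0.5446 0.0584 0.0159] mid [ 0.4676 -0.1009  0.012 ]
  rect ((466.7817687988281, -95.27023315429688), (100.61721801757812, 321.81427001953125), 10.447253227233887)
side ball 55 med [ 0.4423 -0.2024  0.1088] min [ 0.4351 -0.2071  0.0969] max [ 0.4504 -0.1928  0.1166] mid [ 0.4428 -0.1999  0.1068]
```

```bash
python3 -m crank '[[0.05,-0.007,0,0,0,0],[0.1,-0.014,0,0,0,0],[0.15,-0.021,0,0,0,0],[0.2,-0.028,0,0,0,0],[0.212,-0.029,0,0,0,0],[0.212,-0.029,0,0,0,0],[0.212,-0.029,0,0,0,0],[0.212,-0.029,0,0,0,0]]' 1 40
python3 - <<'E'
from h import *
print(manip.get_state()['ee_rot'])
im=grab('wrist','w1');print(im['intrinsics'],im['mount'])
E
```

```text
clock: 1.1
position: [0.5458, 0.2106, 0.2306]
ee_rot: [-0.001, 0.708, 0.706, -0.001]
contact_force: [-0.1, -0.6, 0.2]
width: 0.0854
[-5.13494490e-04  7.07761763e-01  7.06450622e-01 -7.35904661e-04]
[[309.70691629   0.         320.38321063]
 [  0.         309.70691629 197.8623301 ]
 [  0.           0.           1.        ]] [[ 1.52843773e-04  9.60862808e-01  2.77024620e-01  6.94886981e-02]
 [ 9.99999389e-01  1.56537970e-04 -1.09468679e-03  2.20789043e-04]
 [-1.09520870e-03  2.77024618e-01 -9.60862197e-01 -1.42004310e-01]
 [ 0.00000000e+00  0.00000000e+00  0.00000000e+00  1.00000000e+00]]
```

View pics/w1.png

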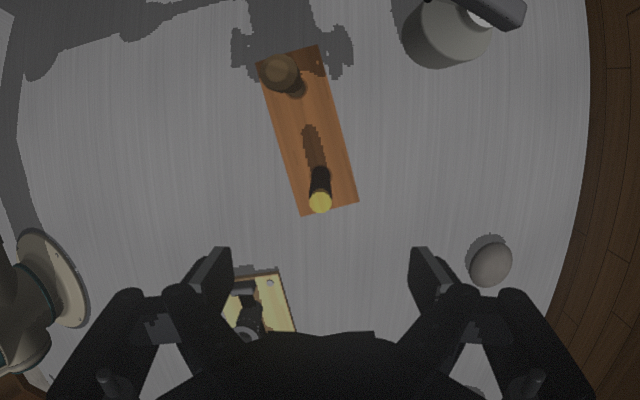

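Wrist view: brass nozzle top at (320,202), dibber head (281,72), stone (490,262). Cast the nozzle ray at z = 0.14.

```bash
cat >> h.py <<'E'
from scipy.spatial.transform import Rotation as R
def wray(im,u,v,z,st=None):
    st=st or manip.get_state();K=im['intrinsics'];d=np.array([u-K[0,2],v-K[1,2]]);r=np.hypot(*d);t=r/K[0,0]
    n=d/max(r,1e-9)*np.sin(t);c=np.array([n[0],-n[1],-np.cos(t)])
    q=st['ee_rot'];Rt=R.from_quat([q[1],q[2],q[3],q[0]]).as_matrix();M=im['mount']
    o=Rt@M[:3,3]+st['position'];w=Rt@(M[:3,:3]@c);return o+w*(z-o[2])/w[2]
E
python3 - <<'E'
from h import *
im=dict(np.load('pics/w1.npz'));h=cv2.cvtColor(im['frame'],cv2.COLOR_BGR2HSV)
m=cv2.inRange(h,(20,110,120),(35,255,255));m[:185]=0;m[218:]=0;m[:,:300]=0;m[:,340:]=0
c=max(cv2.findContours(m,0,2)[0],key=cv2.contourArea);e=cv2.minEnclosingCircle(c);print(e)
print(wray(im,*e[0],.14), wray(im,320,202,.14))
E
```

```text
((320.0, 202.0), 11.401854515075684)
[0.54587164 0.20984633 0.14      ] [0.54587164 0.20984633 0.14      ]
```

```bash
python3 -m crank '[[0.0,0,0.04,0,0,0],[0,0,0.08,0,0,0],[0,0,0.11,0,0,0],[0,0,0.135,0,0,0],[0,0,0.1446,0,0,0],[0,0,0.1446,0,0,0],[0,0,0.1446,0,0,0],[0,0,0.1446,0,0,0]]' 1 40
python3 -m crank '[[0,0,0,0,0,0],[0,0,0,0,0,0],[0,0,0,0,0,0],[0,0,0,0,0,0],[0,0,0,0,0,0],[0,0,0,0,0,0],[0,0,0,0,0,0],[0,0,0,0,0,0]]' 0 40
```

```text
clock: 2.15
position: [0.5464, 0.2109, 0.0872]
ee_rot: [0.0, 0.708, 0.706, 0.0]
contact_force: [-1.0, 0.2, 0.3]
width: 0.0853
clock: 3.15
position: [0.5461, 0.2109, 0.0873]
ee_rot: [-0.0, 0.708, 0.706, 0.0]
contact_force: [-1.6, -0.9, 3.7]
width: 0.0193
```

```bash
python3 -m crank '[[0,0,-0.015,0,0,0],[0,0,-0.035,0,0,0],[0,0,-0.06,0,0,0],[0,0,-0.085,0,0,0],[0,0,-0.105,0,0,0],[0,0,-0.11,0,0,0],[0,0,-0.11,0,0,0],[0,0,-0.11,0,0,0]]' 0 60
python3 -m crank '[[-0.03,-0.01,0,0,0,0],[-0.07,-0.02,0,0,0,0],[-0.11,-0.032,0,0,0,0],[-0.15,-0.043,0,0,0,0],[-0.19,-0.055,0,0,0,0],[-0.23,-0.066,0,0,0,0],[-0.265,-0.076,0,0,0,0],[-0.285,-0.0817,0,0,0,0],[-0.285,-0.0817,0,0,0,0],[-0.285,-0.0817,0,0,0,0],[-0.285,-0.0817,0,0,0,0]]'
python3 - <<'E'
from h import *
print(manip.get_state())
ims=[]
for n,cx,cy in (('scene',232,170),('side',285,250)):
    im=grab(n,n+'2');f=im['frame'];ims.append(cv2.resize(f[cy-65:cy+65,cx-50:cx+50],None,fx=4,fy=4))
cv2.imwrite('pics/c2.png',np.hstack(ims))
E
```

```text
clock: 4.15
position: [0.5455, 0.2107, 0.1963]
ee_rot: [-0.001, 0.708, 0.706, -0.001]
contact_force: [-0.4, 0.3, -1.1]
width: 0.0187
clock: 5.52
position: [0.4634, -0.0733, 0.1962]
ee_rot: [-0.001, 0.707, 0.707, -0.001]
contact_force: [-0.4, 0.2, -0.8]
width: 0.0187
{'clock': 5.525, 'qpos': array([-3.05157644e-01,  1.41912116e-01,  1.77447910e+00, -2.31941819e-04,
        1.22726569e+00, -3.04300179e-01]), 'qd': array([ 1.52726014e-03, -1.87686851e-03,  9.26422382e-05, -3.18778201e-03,
       -3.25679227e-05, -2.78011747e-03]), 'effort': array([-2.19253376e-01, -3.23772526e+01, -2.34530246e+01, -1.49488467e-02,
        1.29358636e-02,  2.28571400e-03]), 'position': array([ 0.46343871, -0.07330342,  0.1961915 ]), 'ee_rot': array([-8.64699566e-04,  7.07381807e-01,  7.06830887e-01, -5.74011734e-04]), 'contact_force': array([-0.40390616,  0.20901161, -0.78212781]), 'moment': array([-0.03893297,  0.00416297, -0.00040949]), 'width': 0.018692860678286023}
```

View pics/c2.png

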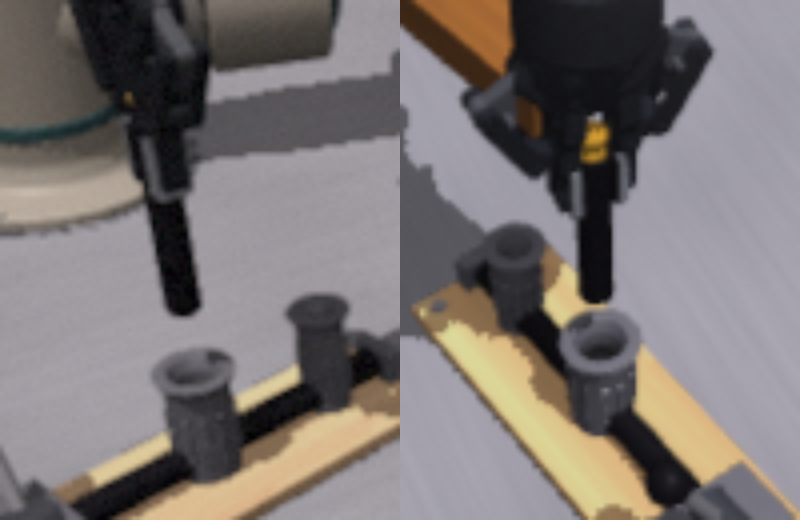

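The tube hangs above the large fitting: foot at crop (182,310) in the left view and (595,298) in the right; rims at (195,370) and (600,340). Check the offset numerically, with edge midlines of the tube triangulated across views.

Run:
```python
from h import *
from math import sqrt
L={}
for n,box in (('scene',(215,150,240,190)),('side',(265,215,300,258))):
    im=dict(np.load(f'pics/{n}2.npz'));W=pts(im);a,b,c,d=box
    w=W[b:d,a:c].reshape(-1,3);f=im['frame'][b:d,a:c].reshape(-1,3).max(1)
    cam=im['world_from_camera'][:3,3]
    for lo,hi in ((.118,.135),(.135,.155)):
        s=(w[:,2]>lo)&(w[:,2]<hi)&(np.hypot(w[:,0]-.464,w[:,1]+.074)<.03);q=w[s]
        A=np.c_[2*q[:,:2],np.ones(len(q))]
        g=cam[:2]-q[:,:2].mean(0);g/=np.linalg.norm(g);p=np.array([-g[1],g[0]])
        lat=q[:,:2]@p;dep=q[:,:2]@g
        L.setdefault(lo,[]).append((p,(np.percentile(lat,3)+np.percentile(lat,97))/2,np.ptp(lat),g,dep.max()-.01))
        print(n,lo,len(q),'rawmid',((q.min(0)+q.max(0))/2).round(4),'width',np.ptp(lat).round(4))
    # big rim
    w=W.reshape(-1,3);s=(w[:,2]>.07)&(w[:,2]<.09)&(np.hypot(w[:,0]-.464,w[:,1]+.074)<.032);q=w[s]
    g=cam[:2]-q[:,:2].mean(0);g/=np.linalg.norm(g);p=np.array([-g[1],g[0]]);lat=q[:,:2]@p
    L.setdefault('rim',[]).append((p,(np.percentile(lat,1)+np.percentile(lat,99))/2,np.ptp(lat)));print('rim w',np.ptp(lat))
for k,v in L.items(): print(k,np.linalg.solve(np.array([v[0][0],v[1][0]]),[v[0][1],v[1][1]]).round(4))
```

```text
scene 0.118 41 rawmid [ 0.4692 -0.072   0.1282] width 0.0194
scene 0.135 73 rawmid [ 0.4687 -0.0716  0.145 ] width 0.0197
rim w 0.046064318152931286
side 0.118 14 rawmid [ 0.461  -0.0771  0.1289] width 0.0179
side 0.135 56 rawmid [ 0.4614 -0.0781  0.1451] width 0.0181
rim w 0.046404320432236634
0.118 [ 0.463  -0.0712]
0.135 [ 0.4633 -0.0717]
rim [ 0.4644 -0.0739]
```

```bash
python3 -m crank '[[-0.0025,0.0012,0.0,0,0,0],[-0.0025,0.0012,0.01,0,0,0],[-0.0025,0.0012,0.02,0,0,0],[-0.0025,0.0012,0.03,0,0,0],[-0.0025,0.0012,0.035,0,0,0],[-0.0025,0.0012,0.037,0,0,0],[-0.0025,0.0012,0.04,0,0,0],[-0.0025,0.0012,0.042,0,0,0],[-0.0025,0.0012,0.044,0,0,0],[-0.0025,0.0012,0.046,0,0,0],[-0.0025,0.0012,0.048,0,0,0],[-0.0025,0.0012,0.048,0,0,0],[-0.0025,0.0012,0.048,0,0,0]]'
```

```text
clock: 7.25
position: [0.4646, -0.0759, 0.1483]
ee_rot: [-0.001, 0.707, 0.707, -0.001]
contact_force: [-0.0, 0.6, -0.9]
width: 0.0186
```

Foot about 9 mm into the mouth with no contact force. Continue slowly.

```bash
python3 -m crank '[[0,0,0.001,0,0,0],[0,0,0.002,0,0,0],[0,0,0.003,0,0,0],[0,0,0.004,0,0,0],[0,0,0.005,0,0,0],[0,0,0.006,0,0,0],[0,0,0.006,0,0,0]]'
python3 -m crank '[[0,0,0.001,0,0,0],[0,0,0.002,0,0,0],[0,0,0.003,0,0,0],[0,0,0.004,0,0,0],[0,0,0.004,0,0,0]]'
```

```text
clock: 8.12
position: [0.4646, -0.0759, 0.1422]
ee_rot: [-0.001, 0.707, 0.707, -0.001]
contact_force: [-0.6, 0.0, -0.8]
width: 0.0186
clock: 8.75
position: [0.4647, -0.076, 0.1384]
ee_rot: [-0.0, 0.707, 0.707, -0.0]
contact_force: [-1.4, -0.1, 5.6]
width: 0.0185
```

Seal drag is felt (~6 N). Now 0.5 mm steps, each only if the force is still below 9 N.

```bash
cat > guard.py <<'E'
import sys
from rig import manip
s=manip.get_state();f=s['contact_force'];print(s['position'][2].round(5),f.round(2));sys.exit(int(f[2]>9))
E
g="python3 guard.py"
python3 -m crank '[[0,0,0.0005,0,0,0],[0,0,0.0005,0,0,0]]' >/dev/null; $g && 
python3 -m crank '[[0,0,0.0005,0,0,0],[0,0,0.0005,0,0,0]]' >/dev/null && $g && 
python3 -m crank '[[0,0,0.0005,0,0,0],[0,0,0.0005,0,0,0]]' >/dev/null && $g && 
python3 -m crank '[[0,0,0.0005,0,0,0],[0,0,0.0005,0,0,0]]' >/dev/null && $g && 
python3 -m crank '[[0,0,0.0005,0,0,0],[0,0,0.0005,0,0,0]]' >/dev/null && $g && 
python3 -m crank '[[0,0,0.0005,0,0,0],[0,0,0.0005,0,0,0]]' >/dev/null && $g && 
python3 -m crank '[[0,0,0.0005,0,0,0],[0,0,0.0005,0,0,0]]' >/dev/null && $g && 
python3 -m crank '[[0,0,0.0005,0,0,0],[0,0,0.0005,0,0,0]]' >/dev/null && $g && 
python3 -m crank '[[0,0,0.0005,0,0,0],[0,0,0.0005,0,0,0]]' >/dev/null && $g && 
python3 -m crank '[[0,0,0.0005,0,0,0],[0,0,0.0005,0,0,0]]' >/dev/null && $g
```

```text
0.13796 [-1.39 -1.73  5.59]
0.1374 [-1.67 -0.09  4.86]
0.13684 [-1.05  0.56  4.39]
0.1363 [-2.12  0.49  5.09]
0.13573 [-0.95 -0.44  4.43]
0.13518 [-1.24  0.77  3.95]
0.13465 [-0.86  0.99  4.93]
0.13412 [-0.76  0.71  4.09]
0.13355 [-0.54  0.77  3.99]
0.13299 [-0.26 -0.2   4.54]
```

```bash
g="python3 guard.py"
python3 -m crank '[[0,0,0.0005,0,0,0],[0,0,0.0005,0,0,0]]' >/dev/null; $g && 
python3 -m crank '[[0,0,0.0005,0,0,0],[0,0,0.0005,0,0,0]]' >/dev/null && $g && 
python3 -m crank '[[0,0,0.0005,0,0,0],[0,0,0.0005,0,0,0]]' >/dev/null && $g && 
python3 -m crank '[[0,0,0.0005,0,0,0],[0,0,0.0005,0,0,0]]' >/dev/null && $g && 
python3 -m crank '[[0,0,0.0005,0,0,0],[0,0,0.0005,0,0,0]]' >/dev/null && $g && 
python3 -m crank '[[0,0,0.0005,0,0,0],[0,0,0.0005,0,0,0]]' >/dev/null && $g && 
python3 -m crank '[[0,0,0.0005,0,0,0],[0,0,0.0005,0,0,0]]' >/dev/null && $g && 
python3 -m crank '[[0,0,0.0005,0,0,0],[0,0,0.0005,0,0,0]]' >/dev/null && $g && 
python3 -m crank '[[0,0,0.0005,0,0,0],[0,0,0.0005,0,0,0]]' >/dev/null && $g && 
python3 -m crank '[[0,0,0.0005,0,0,0],[0,0,0.0005,0,0,0]]' >/dev/null && $g && 
python3 -m crank '[[0,0,0.0005,0,0,0],[0,0,0.0005,0,0,0]]' >/dev/null && $g && 
python3 -m crank '[[0,0,0.0005,0,0,0],[0,0,0.0005,0,0,0]]' >/dev/null && $g && 
python3 -m crank '[[0,0,0.0005,0,0,0],[0,0,0.0005,0,0,0]]' >/dev/null && $g && 
python3 -m crank '[[0,0,0.0005,0,0,0],[0,0,0.0005,0,0,0]]' >/dev/null && $g && 
python3 -m crank '[[0,0,0.0005,0,0,0],[0,0,0.0005,0,0,0]]' >/dev/null && $g && 
python3 -m crank '[[0,0,0.0005,0,0,0],[0,0,0.0005,0,0,0]]' >/dev/null && $g && 
python3 -m crank '[[0,0,0.0005,0,0,0],[0,0,0.0005,0,0,0]]' >/dev/null && $g && 
python3 -m crank '[[0,0,0.0005,0,0,0],[0,0,0.0005,0,0,0]]' >/dev/null && $g && 
python3 -m crank '[[0,0,0.0005,0,0,0],[0,0,0.0005,0,0,0]]' >/dev/null && $g && 
python3 -m crank '[[0,0,0.0005,0,0,0],[0,0,0.0005,0,0,0]]' >/dev/null && $g
```

```text
0.13241 [-0.31  0.28  4.71]
0.1319 [ 0.03 -0.13  4.11]
0.13132 [-0.71  1.49  4.4 ]
0.13079 [-0.95 -0.21  4.68]
0.13027 [-2.01  0.65  4.58]
0.1297 [-1.99 -0.27  4.03]
0.12912 [0.1  0.66 4.3 ]
0.12859 [0.33 0.09 4.25]
0.12806 [-0.85 -0.54  4.51]
0.1275 [-0.9  -0.52  4.64]
0.12694 [-0.32  0.66  4.5 ]
0.12643 [-1.1   0.79  4.51]
0.12585 [-0.86  0.59  4.91]
0.12531 [-0.96  0.37  4.06]
0.12475 [0.19 0.27 4.19]
0.12419 [-1.54  0.75  4.38]
0.12364 [-0.75 -0.28  4.86]
0.1231 [-1.    0.38  4.08]
0.12254 [-0.52  0.46  4.13]
0.1222 [-1.26  0.58  6.39]
```

```bash
g="python3 guard.py"
python3 -m crank '[[0,0,0.0002,0,0,0],[0,0,0.0002,0,0,0]]' >/dev/null; $g && 
python3 -m crank '[[0,0,0.0002,0,0,0],[0,0,0.0002,0,0,0]]' >/dev/null && $g && 
python3 -m crank '[[0,0,0.0002,0,0,0],[0,0,0.0002,0,0,0]]' >/dev/null && $g && 
python3 -m crank '[[0,0,0.0002,0,0,0],[0,0,0.0002,0,0,0]]' >/dev/null && $g
```

```text
0.12218 [-0.83  0.69  5.98]
0.12217 [-1.3   0.29  6.69]
0.12218 [-1.01 -0.75  5.84]
0.12219 [-1.3   0.19  6.02]
```

```bash
g="python3 guard.py"
python3 -m crank '[[0,0,0.0005,0,0,0],[0,0,0.0005,0,0,0]]' >/dev/null; $g && 
python3 -m crank '[[0,0,0.0006,0,0,0],[0,0,0.0006,0,0,0]]' >/dev/null && $g && 
python3 -m crank '[[0,0,0.0007,0,0,0],[0,0,0.0007,0,0,0]]' >/dev/null && $g && 
python3 -m crank '[[0,0,0.0008,0,0,0],[0,0,0.0008,0,0,0]]' >/dev/null && $g
```

```text
0.12209 [-1.88 -0.03  7.56]
0.12201 [-2.2  -0.38  9.54]
```

```bash
python3 -m crank '[[0,0,0.0007,0,0,0],[0,0,0.0007,0,0,0]]' >/dev/null; python3 guard.py; python3 guard.py
```

```text
0.12193 [-2.33  0.23  9.68]
0.12193 [-2.33  0.23  9.68]
```

```bash
python3 -m crank '[[0,0,0.0008,0,0,0],[0,0,0.0008,0,0,0]]' >/dev/null; python3 guard.py;  python3 -m crank '[[0,0,0.0008,0,0,0],[0,0,0.0008,0,0,0]]' >/dev/null; python3 guard.py
```

```text
0.12184 [-1.75 -0.27  9.79]
0.12185 [-2.01  0.32 10.94]
```

```bash
python3 -m crank '[[0,0,0.0009,0,0,0],[0,0,0.0009,0,0,0]]' >/dev/null; python3 guard.py;  python3 -m crank '[[0,0,0.00095,0,0,0],[0,0,0.00095,0,0,0],[0,0,0.00095,0,0,0]]' >/dev/null; python3 guard.py
```

```text
0.12179 [-2.36  1.42 11.36]
0.12175 [-1.53  0.58 11.39]
```

```bash
python3 -m crank '[[0,0,0.00105,0,0,0],[0,0,0.00105,0,0,0],[0,0,0.00105,0,0,0]]' >/dev/null; python3 guard.py; python3 -m crank '[[0,0,0.00105,0,0,0],[0,0,0.00105,0,0,0]]' >/dev/null; python3 guard.py
```

```text
0.12168 [-2.71  0.82 12.19]
0.12165 [-3.06  0.81 12.91]
```

```bash
python3 -m crank '[[0,0,0,0,0,0],[0,0,0,0,0,0],[0,0,0,0,0,0],[0,0,0,0,0,0],[0,0,0,0,0,0],[0,0,0,0,0,0],[0,0,0,0,0,0]]' 1
python3 -m crank '[[0,0,-0.015,0,0,0],[0,0,-0.035,0,0,0],[0,0,-0.06,0,0,0],[0,0,-0.085,0,0,0],[0,0,-0.095,0,0,0],[0,0,-0.095,0,0,0],[0,0,-0.095,0,0,0]]'
python3 - <<'E'
from h import *
W=pts(grab('scene','scene3'));w=W[120:230,200:260].reshape(-1,3)
s=(np.hypot(w[:,0]-.464,w[:,1]+.074)<.03)&(w[:,2]>.095)&(w[:,2]<.19);q=w[s];print(len(q),q[:,2].max())
for lo in(.1,.12,.14,.16): t=q[(q[:,2]>lo)&(q[:,2]<lo+.02)];print(lo,np.median(t,0).round(4) if len(t) else None)
q=w[(w[:,2]>.19)];print(manip.get_state()['contact_force'])
im=grab('wrist','w3');b=grab('side','side3')
cv2.imwrite('pics/c3.png',np.vstack([np.hstack([cv2.resize(dict(np.load('pics/scene3.npz'))['frame'][120:260,140:300],None,fx=2.5,fy=2.5),cv2.resize(b['frame'][180:320,230:390],None,fx=2.5,fy=2.5)]),cv2.resize(im['frame'],(800,500))[250:]]))
E
```

```text
clock: 20.62
position: [0.4647, -0.076, 0.1217]
ee_rot: [0.001, 0.707, 0.707, -0.0]
contact_force: [-0.0, -0.1, 0.0]
width: 0.0855
clock: 21.5
position: [0.4639, -0.0757, 0.2156]
ee_rot: [-0.0, 0.707, 0.707, -0.0]
contact_force: [-0.4, 0.0, -1.1]
width: 0.0854
321 0.17968080182917578
0.1 [ 0.4724 -0.0771  0.11  ]
0.12 [ 0.4722 -0.0777  0.1299]
0.14 [ 0.4724 -0.0775  0.1501]
0.16 [ 0.4692 -0.076   0.1703]
[ 0.19724212  0.2894701  -1.06420749]
```

View pics/c3.png

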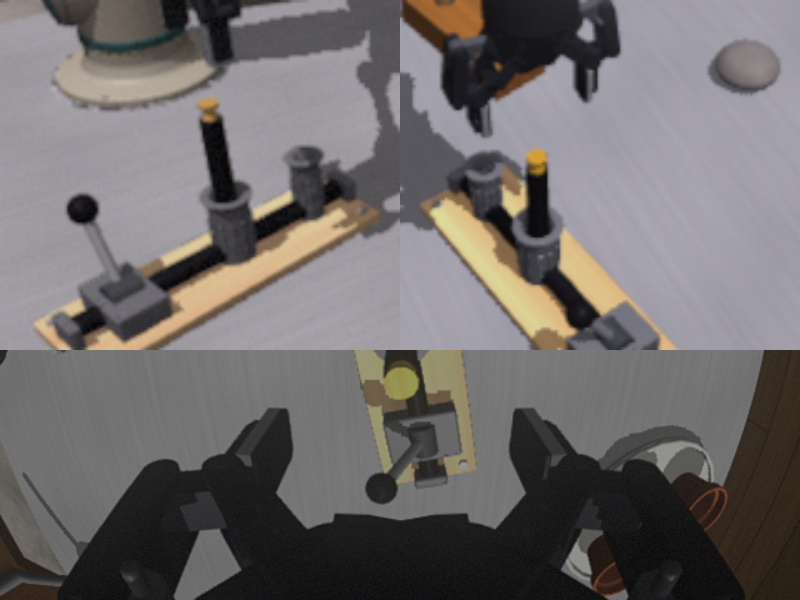

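Riser stands upright in the larger fitting, nozzle up, gripper clear. The ball in the wrist view is at full-frame pixel (305,310). Verify the ball, then go to its -x side with fingers closed.

```bash
python3 - <<'E'
from h import *
print(wray(dict(np.load('pics/w3.npz')),305,310,.104))
E
python3 -m crank '[[-0.03,-0.0155,0,0,0,-3],[-0.06,-0.031,0,0,0,-6],[-0.09,-0.0465,0,0,0,-9],[-0.12,-0.06,0,0,0,-10.5],[-0.127,-0.0622,0,0,0,-10.5],[-0.127,-0.0622,0,0,0,-10.5],[-0.127,-0.0622,0,0,0,-10.5],[-0.127,-0.0622,0,0,0,-10.5]]' 0
python3 -m crank '[[0,0,0.03,0,0,0],[0,0,0.06,0,0,0],[0,0,0.09,0,0,0],[0,0,0.115,0,0,0],[0,0,0.1256,0,0,0],[0,0,0.1256,0,0,0],[0,0,0.1256,0,0,0]]'
python3 - <<'E'
from h import *
s=manip.get_state();q=s['ee_rot'];print(R.from_quat([q[1],q[2],q[3],q[0]]).as_matrix().round(3))
b=np.array([.4476,-.1943])-s['position'][:2];c=np.deg2rad(10.5);print('ball rel, manifold x,y',b@[np.cos(c),np.sin(c)],b@[-np.sin(c),np.cos(c)])
a=grab('scene','scene4')['frame'];b=grab('side','side4')['frame']
cv2.imwrite('pics/c4.png',np.hstack([cv2.resize(a[130:270,100:260],None,fx=2.5,fy=2.5),cv2.resize(b[220:360,230:390],None,fx=2.5,fy=2.5)]))
E
```

```text
[ 0.44912675 -0.19649205  0.104     ]
clock: 22.65
position: [0.4022, -0.2019, 0.2158]
ee_rot: [-0.0, 0.639, 0.769, -0.0]
contact_force: [0.4, -0.7, -0.0]
width: 0.0005
clock: 23.52
position: [0.4029, -0.2023, 0.0911]
ee_rot: [0.001, 0.639, 0.769, -0.0]
contact_force: [0.4, 0.5, 0.0]
width: 0.0
[[-0.183  0.983  0.001]
 [ 0.983  0.183 -0.001]
 [-0.001  0.001 -1.   ]]
ball rel, manifold x,y 0.045400494548693736 -0.00030262026434257336
```

View pics/c4.png

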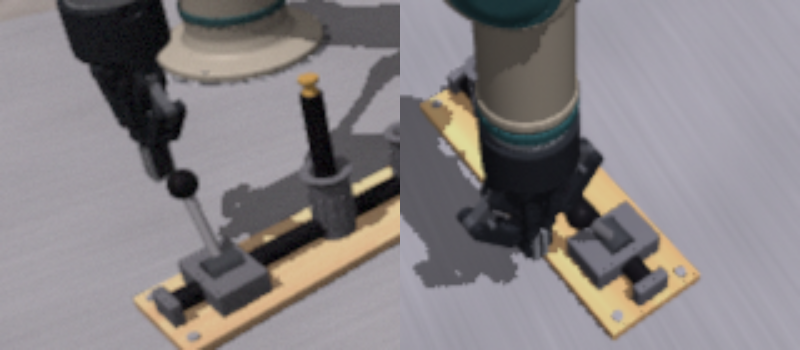

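Fingers stand just on the ball's -x side, in line (left crop: fingertip (155,170), ball (182,184)). Push along tool +y.

```bash
python3 -m crank '[[0,0.008,0,0,0,0],[0,0.016,0,0,0,0],[0,0.024,0,0,0,0],[0,0.032,0,0,0,0],[0,0.04,0,0,0,0],[0,0.048,0,0,0,0],[0,0.056,0,0,0,0],[0,0.064,0,0,0,0],[0,0.072,0,0,0,0],[0,0.078,0,0,0,0],[0,0.078,0,0,0,0]]'
cat > ball.py <<'E'
from h import *
import sys
hx=np.array([.4853,-.1873]);c=np.deg2rad(10.5)
for n in('scene','side'):
    im=grab(n,n+sys.argv[1]);W=pts(im).reshape(-1,3);d=W[:,:2]-hx;lx=d@[np.cos(c),np.sin(c)];ly=d@[-np.sin(c),np.cos(c)]
    s=(abs(ly)<.02)&(lx>-.06)&(lx<.075)&(W[:,2]>.088)&(W[:,2]<.135)
    v=im['frame'].reshape(-1,3);hsv=cv2.cvtColor(im['frame'],cv2.COLOR_BGR2HSV).reshape(-1,3)
    print(n,s.sum(),[(round(x,3),int((s&(lx>x)&(lx<x+.01)).sum()),W[s&(lx>x)&(lx<x+.01),2].max().round(3) if (s&(lx>x)&(lx<x+.01)).any() else 0) for x in np.arange(-.06,.075,.01)])
print(manip.get_state()['contact_force'])
E
python3 ball.py 5
```

```text
clock: 25.0
position: [0.4801, -0.188, 0.0911]
ee_rot: [0.001, 0.639, 0.769, -0.0]
contact_force: [-0.1, -0.4, -0.4]
width: 0.0001
scene 260 [(np.float64(-0.06), 0, 0), (np.float64(-0.05), 0, 0), (np.float64(-0.04), 0, 0), (np.float64(-0.03), 0, 0), (np.float64(-0.02), 6, np.float64(0.135)), (np.float64(-0.01), 26, np.float64(0.129)), (np.float64(0.0), 73, np.float64(0.134)), (np.float64(0.01), 11, np.float64(0.129)), (np.float64(0.02), 74, np.float64(0.127)), (np.float64(0.03), 70, np.float64(0.126)), (np.float64(0.04), 0, 0), (np.float64(0.05), 0, 0), (np.float64(0.06), 0, 0), (np.float64(0.07), 0, 0)]
side 206 [(np.float64(-0.06), 0, 0), (np.float64(-0.05), 0, 0), (np.float64(-0.04), 0, 0), (np.float64(-0.03), 2, np.float64(0.132)), (np.float64(-0.02), 60, np.float64(0.135)), (np.float64(-0.01), 38, np.float64(0.135)), (np.float64(0.0), 20, np.float64(0.134)), (np.float64(0.01), 49, np.float64(0.134)), (np.float64(0.02), 33, np.float64(0.123)), (np.float64(0.03), 4, np.float64(0.117)), (np.float64(0.04), 0, 0), (np.float64(0.05), 0, 0), (np.float64(0.06), 0, 0), (np.float64(0.07), 0, 0)]
[-1.21295062 -0.49882282  0.56654304]
```

Ball is now leaning to +x, about 12 mm short. Push on in small steps, watching the force.

```bash
g="python3 guard.py"
python3 -m crank '[[0,0.003,0,0,0,0],[0,0.006,0,0,0,0],[0,0.008,0,0,0,0],[0,0.008,0,0,0,0]]' >/dev/null; $g
python3 -m crank '[[0,0.002,0,0,0,0],[0,0.002,0,0,0,0]]' >/dev/null; $g; python3 ball.py 6
```

```text
0.09118 [-0.5   1.33 -0.18]
0.0912 [-0.39  0.12 -0.43]
scene 263 [(np.float64(-0.06), 0, 0), (np.float64(-0.05), 0, 0), (np.float64(-0.04), 0, 0), (np.float64(-0.03), 0, 0), (np.float64(-0.02), 0, 0), (np.float64(-0.01), 6, np.float64(0.134)), (np.float64(0.0), 27, np.float64(0.135)), (np.float64(0.01), 84, np.float64(0.135)), (np.float64(0.02), 20, np.float64(0.127)), (np.float64(0.03), 68, np.float64(0.124)), (np.float64(0.04), 58, np.float64(0.12)), (np.float64(0.05), 0, 0), (np.float64(0.06), 0, 0), (np.float64(0.07), 0, 0)]
side 201 [(np.float64(-0.06), 0, 0), (np.float64(-0.05), 0, 0), (np.float64(-0.04), 0, 0), (np.float64(-0.03), 0, 0), (np.float64(-0.02), 0, 0), (np.float64(-0.01), 58, np.float64(0.134)), (np.float64(0.0), 42, np.float64(0.135)), (np.float64(0.01), 20, np.float64(0.135)), (np.float64(0.02), 45, np.float64(0.119)), (np.float64(0.03), 33, np.float64(0.135)), (np.float64(0.04), 3, np.float64(0.115)), (np.float64(0.05), 0, 0), (np.float64(0.06), 0, 0), (np.float64(0.07), 0, 0)]
[-0.56803811  0.31486266  0.06761668]
```

```bash
cat > gx.py <<'E'
import sys
from rig import manip
s=manip.get_state();f=s['contact_force'];print(s['position'].round(4),f.round(2));sys.exit(int(f[0]<-5))
E
g="python3 gx.py"
python3 -m crank '[[0,0.001,0,0,0,0],[0,0.001,0,0,0,0]]' >/dev/null; $g &&
python3 -m crank '[[0,0.001,0,0,0,0],[0,0.001,0,0,0,0]]' >/dev/null && $g &&
python3 -m crank '[[0,0.001,0,0,0,0],[0,0.001,0,0,0,0]]' >/dev/null && $g &&
python3 -m crank '[[0,0.001,0,0,0,0],[0,0.001,0,0,0,0]]' >/dev/null && $g &&
python3 -m crank '[[0,0.001,0,0,0,0],[0,0.001,0,0,0,0]]' >/dev/null && $g &&
python3 -m crank '[[0,0.001,0,0,0,0],[0,0.001,0,0,0,0]]' >/dev/null && $g
```

```text
[ 0.4908 -0.1859  0.0912] [-0.15 -0.87 -0.93]
[ 0.4919 -0.1857  0.0912] [-1.24  0.13  0.05]
[ 0.4929 -0.1855  0.0912] [-0.78 -0.21 -1.12]
[ 0.4941 -0.1853  0.0912] [-1.09 -0.41 -0.51]
[ 0.4952 -0.1852  0.0912] [ 0.2   0.99 -0.37]
[ 0.4962 -0.1849  0.0912] [-0.62 -0.04 -0.42]
```

```bash
g="python3 gx.py"
python3 -m crank '[[0,0.001,0,0,0,0],[0,0.001,0,0,0,0]]' >/dev/null; $g &&
python3 -m crank '[[0,0.001,0,0,0,0],[0,0.001,0,0,0,0]]' >/dev/null && $g &&
python3 -m crank '[[0,0.001,0,0,0,0],[0,0.001,0,0,0,0]]' >/dev/null && $g &&
python3 -m crank '[[0,0.001,0,0,0,0],[0,0.001,0,0,0,0]]' >/dev/null && $g &&
python3 -m crank '[[0,0.001,0,0,0,0],[0,0.001,0,0,0,0]]' >/dev/null && $g &&
python3 -m crank '[[0,0.001,0,0,0,0],[0,0.001,0,0,0,0]]' >/dev/null && $g; python3 ball.py 7
```

```text
[ 0.4964 -0.1849  0.0911] [-3.69 -1.49  0.  ]
[ 0.4965 -0.1848  0.0911] [-5.43 -1.8   2.11]
scene 269 [(np.float64(-0.06), 0, 0), (np.float64(-0.05), 0, 0), (np.float64(-0.04), 0, 0), (np.float64(-0.03), 0, 0), (np.float64(-0.02), 0, 0), (np.float64(-0.01), 0, 0), (np.float64(0.0), 12, np.float64(0.132)), (np.float64(0.01), 57, np.float64(0.135)), (np.float64(0.02), 61, np.float64(0.135)), (np.float64(0.03), 27, np.float64(0.119)), (np.float64(0.04), 99, np.float64(0.121)), (np.float64(0.05), 13, np.float64(0.113)), (np.float64(0.06), 0, 0), (np.float64(0.07), 0, 0)]
side 206 [(np.float64(-0.06), 0, 0), (np.float64(-0.05), 0, 0), (np.float64(-0.04), 0, 0), (np.float64(-0.03), 0, 0), (np.float64(-0.02), 0, 0), (np.float64(-0.01), 28, np.float64(0.135)), (np.float64(0.0), 46, np.float64(0.134)), (np.float64(0.01), 34, np.float64(0.135)), (np.float64(0.02), 28, np.float64(0.118)), (np.float64(0.03), 45, np.float64(0.131)), (np.float64(0.04), 25, np.float64(0.117)), (np.float64(0.05), 0, 0), (np.float64(0.06), 0, 0), (np.float64(0.07), 0, 0)]
[-5.55086919 -1.55764796  1.6151615 ]
```

The lever is hard on its end stop. Back off, rise, and do a final check.

```bash
python3 -m crank '[[0,-0.01,0,0,0,0],[0,-0.03,0,0,0,0],[0,-0.04,0,0,0,0],[0,-0.04,-0.03,0,0,0],[0,-0.04,-0.07,0,0,0],[0,-0.04,-0.12,0,0,0],[0,-0.04,-0.15,0,0,0],[0,-0.07,-0.15,0,0,0],[0,-0.1,-0.15,0,0,0],[0,-0.1,-0.15,0,0,0],[0,-0.1,-0.15,0,0,0]]'
python3 ball.py 8
python3 - <<'E'
import cv2,numpy as np
a=cv2.imread('pics/scene8.png');b=cv2.imread('pics/side8.png')
cv2.imwrite('pics/c8.png',np.hstack([cv2.resize(a[130:290,130:410],None,fx=1.42,fy=1.42),cv2.resize(b[120:360,220:400],(398,227*2))[:227]]) if 0 else np.hstack([a[100:300,120:420],b[120:360,220:400][:200]]).repeat(1,0))
E
```

```text
clock: 29.42
position: [0.3989, -0.2032, 0.2415]
ee_rot: [0.001, 0.639, 0.769, -0.001]
contact_force: [0.3, -0.6, -0.8]
width: 0.0002
scene 141 [(np.float64(-0.06), 0, 0), (np.float64(-0.05), 0, 0), (np.float64(-0.04), 0, 0), (np.float64(-0.03), 0, 0), (np.float64(-0.02), 0, 0), (np.float64(-0.01), 0, 0), (np.float64(0.0), 0, 0), (np.float64(0.01), 0, 0), (np.float64(0.02), 1, np.float64(0.089)), (np.float64(0.03), 28, np.float64(0.12)), (np.float64(0.04), 100, np.float64(0.12)), (np.float64(0.05), 12, np.float64(0.115)), (np.float64(0.06), 0, 0), (np.float64(0.07), 0, 0)]
side 125 [(np.float64(-0.06), 0, 0), (np.float64(-0.05), 0, 0), (np.float64(-0.04), 0, 0), (np.float64(-0.03), 0, 0), (np.float64(-0.02), 0, 0), (np.float64(-0.01), 0, 0), (np.float64(0.0), 0, 0), (np.float64(0.01), 0, 0), (np.float64(0.02), 46, np.float64(0.116)), (np.float64(0.03), 54, np.float64(0.117)), (np.float64(0.04), 25, np.float64(0.117)), (np.float64(0.05), 0, 0), (np.float64(0.06), 0, 0), (np.float64(0.07), 0, 0)]
[0.47088609 0.21423659 0.32953723]
```

View pics/c8.png

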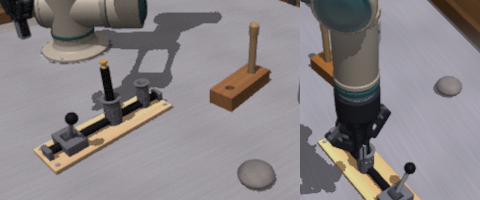

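The lever leans to +x (ball at crop (72,118)), the riser stands in the larger fitting (105,90), the dibber and stone are in place, and the arm is clear.

```bash
python3 -c "
from rig import job;print(job.sign_off())"
```

```text
the job is handed in; nothing more can be done
None
```

I moved the riser from the block into the larger fitting, let go of it, then swung the shut-off lever fully over to open. The job was handed in at about 29.5 s on the robot's clock, of the 72 s allowed.

- **Riser:** The force readings showed a steady seal drag of about 5 N, then resistance rising to a firm stop about 35 mm below the mouth. I stopped at a reading of 12.9 N, which is about 13.5 N of push allowing for the zero offset. The highest reading was that 12.9 N. After release it stood upright on the fitting's axis.
- **Riser height:** The scene camera put its top at about 180 mm, against 175 mm expected from the arm. It had also read the riser's top a few millimetres high in the block, so I put this down to camera error.
- **Lever:** I pushed it until it met its end stop at about 5.5 N. Afterwards the ball measured about 38 mm to the manifold's +x side, matching fully open, and it stayed there when the fingers backed off.
- **Surroundings:** In the last pictures the dibber and stone were in place and the arm was clear, with force readings near zero. The mister and pots were not in those crops; the arm did not go near them.

No check failed.

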